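Lids back on the canisters

TASK

The washed canisters stand open on the worktop and their bamboo lids are piled on the slate mat. Take the pile apart and close each canister with the lid that fits it, fully down on the rim and level. Leave the canisters standing where they are, and do not disturb the pepper mill or the mug.

Things in the scene. Friction and masses are not known exactly. Their poses are not given: they have to be found in the camera images.
- lid_large: the largest bamboo lid, pale wood with a dark line round its edge: flat disc 68 mm across, 14 mm thick; under it a tapered seal plug 10 mm deep (44 mm across at its foot, 56 mm at the disc); origin at the centre of the plug's foot, z up; the disc lies 10 to 24 mm above it. At the start it is the bottom of the pile and stands on the slate mat (dark, round, 100 mm across, 8 mm thick, fixed).
- lid_medium: the second largest bamboo lid, pale wood with a dark line round its edge: flat disc 57 mm across, 14 mm thick; under it a tapered seal plug 10 mm deep (33 mm across at its foot, 45 mm at the disc); origin at the centre of the plug's foot, z up; the disc lies 10 to 24 mm above it. At the start it lies on the largest lid.
- lid_small: the second smallest bamboo lid, pale wood with a dark line round its edge: flat disc 46 mm across, 14 mm thick; under it a tapered seal plug 10 mm deep (22 mm across at its foot, 34 mm at the disc); origin at the centre of the plug's foot, z up; the disc lies 10 to 24 mm above it. At the start it lies on the second largest lid.
- lid_tiny: the smallest bamboo lid, pale wood with a dark line round its edge: flat disc 36 mm across, 14 mm thick; under it a tapered seal plug 10 mm deep (12 mm across at its foot, 24 mm at the disc); origin at the centre of the plug's foot, z up; the disc lies 10 to 24 mm above it. At the start it is the top of the pile.
- canister_large: the largest open canister of the set, white stoneware with a bare brown clay foot, loose: round, 68 mm across outside, 120 mm tall, mouth 60 mm; origin at the centre of its underside, z up. Takes the 68 mm lid: plug in the mouth (2 mm play all round, lead-in 8 mm), disc on the rim, lid origin then 110 mm above the canister's.
- canister_medium: the second largest open canister of the set, white stoneware with a bare brown clay foot, loose: round, 57 mm across outside, 100 mm tall, mouth 49 mm; origin at the centre of its underside, z up. Takes the 57 mm lid: plug in the mouth (2 mm play all round, lead-in 8 mm), disc on the rim, lid origin then 90 mm above the canister's.
- canister_small: the second smallest open canister of the set, white stoneware with a bare brown clay foot, loose: round, 46 mm across outside, 80 mm tall, mouth 38 mm; origin at the centre of its underside, z up. Takes the 46 mm lid: plug in the mouth (2 mm play all round, lead-in 8 mm), disc on the rim, lid origin then 70 mm above the canister's.
- canister_tiny: the smallest open canister of the set, white stoneware with a bare brown clay foot, loose: round, 36 mm across outside, 64 mm tall, mouth 28 mm; origin at the centre of its underside, z up. Takes the 36 mm lid: plug in the mouth (2 mm play all round, lead-in 8 mm), disc on the rim, lid origin then 54 mm above the canister's.
- mill: brown turned-wood pepper mill, 58 mm across, 150 mm tall, loose bystander, stands upright; origin at the centre of its underside
- mug: small striped white mug with a handle, 63 x 87 mm, 52 mm tall, loose bystander; origin at the centre of its underside
Not all that is in view belongs to the job. What is shaped like the canister_medium but orange is not meant. Leave any pink look-alike of the lid_tiny alone.

How it is judged:
By the outcome, as a careful person would: the job done as asked, in the order asked, and still so for the second after the job is handed in, with the robot touching nothing.
It also fails if it takes over 102 s, if anything falls off the work surface, if the arm or the gripper's body presses on something with over 40 N, if the wrist force passes 120 N, or if a joint passes its speed limit or range.

ROBOT

A 7-joint arm with a two-finger parallel gripper is mounted at the origin on a cart in front of the work surface, level with it; the furniture and walls round the work are solid. World frame = base frame: x ahead of the robot, y to its left, z up, the work surface at z = 0. Lengths are in m, angles in rad, forces in N, time in s.
With the tool pointing down it reaches from about 0.425 to 0.825 m from the base axis. Payload 3.6 kg.
Tool frame: the origin (TCP) lies at the very end of the fingers, on their centre line; the grasp point (between the pads) lies 19 mm behind it (tcp_to_grasp is the distance from the TCP to the grasp point, in m); z points along the fingers, y is the line along which they close (so a half turn about z gives the same grasp; the last joint's range is limited). The gripper opens to 93 mm and grips with 3 to 60 N. Pads are 15 mm wide; open, the fingers measure 128 mm over their backs; the gripper's body (75 mm by 188 mm) begins 65 mm behind the grasp point.
Start: joints at [1.187, 0.615, -0.013, 1.423, 0.008, 1.103, -0.04], TCP at [0.228, -0.609, 0.219] pointing down, gripper open.
Joint ranges: [-3.12, 3.12], [-0.3, 2.06], [-1.34, 1.32], [0.26, 2.42], [-1.36, 4.5], [0.01, 1.98], [-2.84, 2.84]. Speed limits (rad/s): [2.79, 2.79, 3.14, 3.14, 3.14, 3.14, 3.14].

INTERFACE

Orientations are given as a rotation vector (axis times angle).
In Python, from rig import * gives the robot as it stands.
- The arm moves only by the tool send_rows, never from a script. Its argument "deltas" is a list of rows, each a list of 5 numbers: the shift along the tool's x, y, z in cm, then the turn about the tool's z in degrees, then the opening, from 0 (shut) to 1 (fully open). In form: [[dx, dy, dz, roll, hand], ...]. A call has 1 to 5 rows; each row shifts and turns the commanded pose from where the row before left it, along the tool's axes as they then stand; what a row does not reach is not made up. A row lasts 1/12 s, in which the tool goes at most 41.7 mm and 7.16 degrees, less where a joint would pass 70% of its speed; a pose out of reach is approached as far as the arm can. A call is refused whole if a number of a shift passes 4.17 or a number of a turn 7.16, either way. A call with a gripper value outside its range is refused whole. The fingers move at their own pace and stop on an object; the grip force is fixed at half the most. Time passes only in rows, so rows that do not move let the fingers close. It gives the time, the measured TCP pose, the force, the opening and the grip force at its end, in the units of the state.
- get_obs(): the state, without advancing time (a new reading comes with each control period).
- grab_frame(name): name is "scene" or "top" or "wrist"; returns (picture, depth): 420x560x3 uint8, red, green, blue; 420x560 float32, m along the optical axis (not along the pixel's ray), 0 where there is no reading.
- camera_params(name): a dict with "fov_y" (degrees; the focal length in pixels is half the picture's height over the tangent of half this angle, whatever the lens; pixels are square), "cx", "cy" (the principal point, pixels), "extrinsics" (4x4, takes a point from camera to world coordinates). Camera axes: x right, y down, z forward; pixel columns grow to the right and rows downward; lengths in m; the calibration is good to about 2 mm. A picture is of the moment at which its call begins: read the wrist's pose just before it. camera_params takes no time and is no camera call; for the wrist camera it gives the pose at the moment of the call.
- sign_off(): hands the job in; it is judged then, once.
The state is a dict: "time": time; "joints": joint angles; "dq": joint speeds; "joint_torque": joint torques, N m; "position": TCP position; "eef_rot": TCP orientation; "force": force on the tool from outside, world axes, zero at the start; "ft_torque": the same for the moment, N m; "finger_gap": finger opening in m; "grip_force": force on a finger pad.
Only numpy, scipy, OpenCV 4.12 (cv2) and the standard library are available. Lean on these libraries where they do the work, as an engineer would, in place of code of your own. Each camera call takes 0.05 s, during which the arm holds its last target. There are 200 camera calls.

## Working session

There is one attempt and no reset: what is moved stays moved. The work goes in short steps, Python scripts to look and compute and a tool call to move; the robot and the scene stay as the last step left them, time stands still between calls to the robot, and variables do not carry over. Pictures are saved under pics/ and viewed, at most 14 in all, crops included, and the job is handed in when it is done.

Besides the shell and the picture viewer there is one more tool, called by a JSON object that holds its "op" and its "data", one argument or row to a line. send_rows: Moves the arm, as the interface text tells. Its arguments: {"type":"object","properties":{"deltas":{"type":"array"}},"required":["deltas"]}

```bash
mkdir -p pics; ls
python3 - <<'E'
from rig import *
import cv2,numpy as np
o=get_obs();print(o)
for n in ("scene","top"):
    im,d=grab_frame(n);p=camera_params(n);print(n,p,d.min(),d.max())
    cv2.imwrite(f"pics/{n}0.png",im[:,:,::-1]);np.savez(f"{n}0.npz",im=im,d=d,**{k:v for k,v in p.items()})
E
```

```text
pics
{'time': 0.0, 'joints': array([ 1.18650083,  0.61592992, -0.01259025,  1.42491572,  0.0081481 ,
        1.10343735, -0.04041712]), 'dq': array([ 5.76736124e-04, -1.58942353e-03, -2.10675499e-04,  3.15516735e-05,
       -5.06894869e-04, -6.79461341e-04, -8.71263458e-04]), 'joint_torque': array([-5.11422913e-04, -4.58931112e+01,  2.08997419e-01, -1.65746266e+01,
       -6.11328101e-02,  2.04777194e-02,  2.51036527e-04]), 'position': array([ 0.22733181, -0.60807837,  0.21746879]), 'eef_rot': array([-3.08890304e+00, -5.58649057e-01,  8.87751939e-04]), 'force': array([ 0.72670136, -0.00819122,  0.21282695]), 'ft_torque': array([ 0.02340927, -0.03486514,  0.0117236 ]), 'grip_force': 0.0, 'finger_gap': 0.09334145062378278}
scene {'fov_y': 42.87534552901871, 'cx': 285.21017231358167, 'cy': 211.95590034618218, 'extrinsics': array([[ 0.68874003, -0.42557073,  0.58696399, -0.16253139],
       [-0.72500741, -0.40561431,  0.55663389, -0.68496216],
       [ 0.0011939 , -0.80892928, -0.58790475,  0.77242713],
       [ 0.        ,  0.        ,  0.        ,  1.        ]])} 0.0 2.1434484
top {'fov_y': 42.85917650639027, 'cx': 276.92946060233953, 'cy': 211.11873819211246, 'extrinsics': array([[-2.62529529e-02, -9.97546235e-01,  6.49021726e-02,
         4.42618032e-01],
       [-9.99655158e-01,  2.62358233e-02, -1.11634351e-03,
        -2.02593515e-02],
       [-5.89157669e-04, -6.49090990e-02, -9.97891007e-01,
         1.20502340e+00],
       [ 0.00000000e+00,  0.00000000e+00,  0.00000000e+00,
         1.00000000e+00]])} 0.0 2.14347
```

View pics/scene0.png

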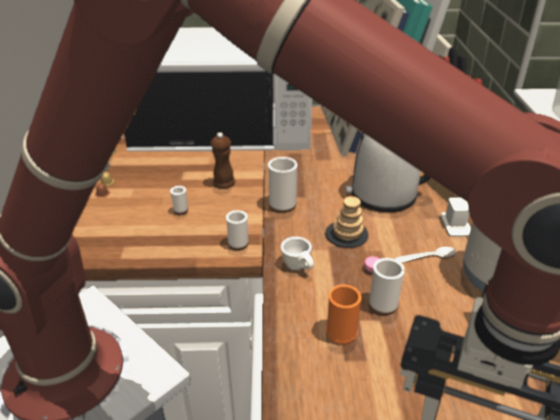

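View pics/top0.png

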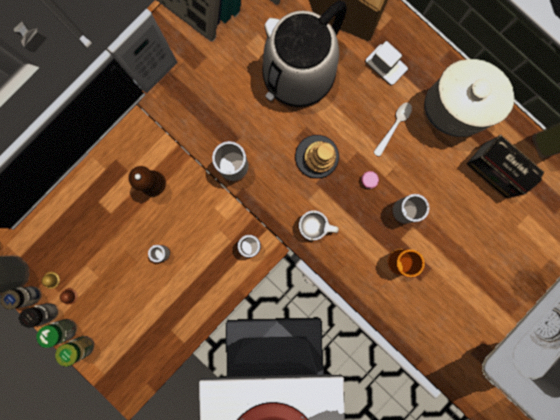

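The scene view shows the pile at about (350,222), with the canisters at large (283,184), medium (386,286), small (237,230) and tiny (179,200). In the top view the pile is at (320,156), large (229,160), medium (410,209), small (249,246), tiny (158,254), mill (147,181), mug (313,226). The orange decoy is at (408,263) and the pink decoy lid at (370,180).

```bash
cat > h.py <<'E'
import numpy as np,cv2
from scipy.spatial.transform import Rotation as R
def cloud(z):
    d=z['d'];h,w=d.shape;f=h/2/np.tan(np.radians(float(z['fov_y']))/2)
    v,u=np.mgrid[:h,:w];P=np.stack([(u-z['cx'])/f*d,(v-z['cy'])/f*d,d],-1)
    E=z['extrinsics'];W=P@E[:3,:3].T+E[:3,3];W[d==0]=np.nan;return W
def circ(p,it=5):
    """least-squares circle of the xy points, outliers trimmed"""
    for _ in range(it):
        s=np.linalg.lstsq(np.c_[2*p,np.ones(len(p))],(p**2).sum(1),rcond=None)[0]
        r=np.sqrt(s[2]+s[0]**2+s[1]**2);e=abs(np.hypot(*(p-s[:2]).T)-r)
        q=p[e<max(.002,2*np.median(e))]
        if len(q)<8: break
        p=q
    return s[:2],r,len(p)
def go(target,yaw,o):
    """shift in tool axes (cm) after turning to the world yaw (deg) of the tool y axis (mod 180)"""
    M=R.from_rotvec(o['eef_rot']).as_matrix();y=M[:2,1];cur=np.degrees(np.arctan2(y[1],y[0]))
    t=(cur-yaw+90)%180-90   # tool z is down: + roll lowers yaw
    M2=M@R.from_euler('z',t,degrees=True).as_matrix()
    return round(t,1),np.round(M2.T@(np.array(target)-o['position'])*100,2)
E
python3 - <<'E'
from h import *
seeds=dict(large=(229,160),medium=(410,209),small=(249,246),tiny=(158,254),mill=(147,181),mug=(313,226),pile=(320,156),kettle=(300,50),orange=(408,263),pink=(370,180))
zt=np.load('top0.npz');zs=np.load('scene0.npz');T=cloud(zt);S=cloud(zs)
for n,(u,v) in seeds.items():
    w=T[max(v-24,0):v+25,u-24:u+25].reshape(-1,3);w=w[w[:,2]>.012]
    zmax=np.nanpercentile(w[:,2],97);a=w[w[:,2]>zmax-.006]
    c0=np.array(cv2.minEnclosingCircle(a[:,:2].astype('f4'))[0])
    s=S.reshape(-1,3);s=s[(np.hypot(*(s[:,:2]-c0).T)<.05)&(s[:,2]>.012)]
    if len(s)<10: print(n,c0,zmax,'no scene');continue
    zs_=np.percentile(s[:,2],97);b=s[s[:,2]>zs_-.006]
    print(n,'top z%.3f'%zmax,np.round(cv2.minEnclosingCircle(a[:,:2].astype('f4')),3) if 0 else [np.round(x,4) for x in cv2.minEnclosingCircle(a[:,:2].astype('f4'))],'scene z%.3f'%zs_,[np.round(x,4) for x in cv2.minEnclosingCircle(b[:,:2].astype('f4'))], 'tall r', np.degrees(np.arctan2(c0[1],c0[0])).round(1),np.hypot(*c0).round(3))
# pile layers
for nm,C in (('top',T),('scene',S)):
    w=C.reshape(-1,3);w=w[np.hypot(*(w[:,:2]-[.575,-.115]).T)<.09]
    print(nm,np.histogram(w[:,2],bins=np.arange(.0,.12,.008)))
im=zt['im'];cv2.imwrite('pics/pile0.png',cv2.resize(im[110:290,200:440,::-1],None,fx=3,fy=3,interpolation=cv2.INTER_CUBIC))
E
```

```text
large top z0.123 [array([0.6245, 0.0753]), np.float64(0.0336)] scene z0.120 [array([0.6259, 0.0714]), np.float64(0.036)] tall r 6.9 0.629
medium top z0.102 [array([ 0.514 , -0.3059]), np.float64(0.0291)] scene z0.101 [array([ 0.514 , -0.3094]), np.float64(0.0305)] tall r -30.8 0.598
small top z0.083 [array([0.4441, 0.0411]), np.float64(0.0227)] scene z0.081 [array([0.4436, 0.0359]), np.float64(0.0248)] tall r 5.3 0.446
tiny top z0.067 [array([0.4335, 0.238 ]), np.float64(0.018)] scene z0.065 [array([0.4339, 0.2333]), np.float64(0.0191)] tall r 28.8 0.495
mill top z0.147 [array([0.5885, 0.2539]), np.float64(0.0133)] scene z0.139 [array([0.5844, 0.2442]), np.float64(0.0211)] tall r 23.3 0.641
mug top z0.055 [array([ 0.482 , -0.1081]), np.float64(0.0412)] scene z0.053 [array([ 0.4868, -0.1142]), np.float64(0.0436)] tall r -12.6 0.494
pile top z0.107 [array([ 0.6355, -0.1244]), np.float64(0.0186)] scene z0.105 [array([ 0.6341, -0.1298]), np.float64(0.0203)] tall r -11.1 0.648
kettle [ 0.83512866 -0.07566801] 0.19854564651970721 no scene
orange top z0.102 [array([ 0.4002, -0.2917]), np.float64(0.0284)] scene z0.101 [array([ 0.4001, -0.2969]), np.float64(0.0304)] tall r -36.1 0.495
pink top z0.028 [array([ 0.5844, -0.2291]), np.float64(0.0179)] scene z0.026 [array([ 0.5847, -0.2317]), np.float64(0.0187)] tall r -21.4 0.628
top (array([2225,  321,   56,  142,   99,   30,  158,   79,    1,   77,   52,
          4,  134,  114]), array([0.   , 0.008, 0.016, 0.024, 0.032, 0.04 , 0.048, 0.056, 0.064,
       0.072, 0.08 , 0.088, 0.096, 0.104, 0.112]))
scene (array([1408,  210,   90,  200,  166,  103,  194,  101,   30,  105,   66,
         25,  100,   64]), array([0.   , 0.008, 0.016, 0.024, 0.032, 0.04 , 0.048, 0.056, 0.064,
       0.072, 0.08 , 0.088, 0.096, 0.104, 0.112]))
```

View pics/pile0.png

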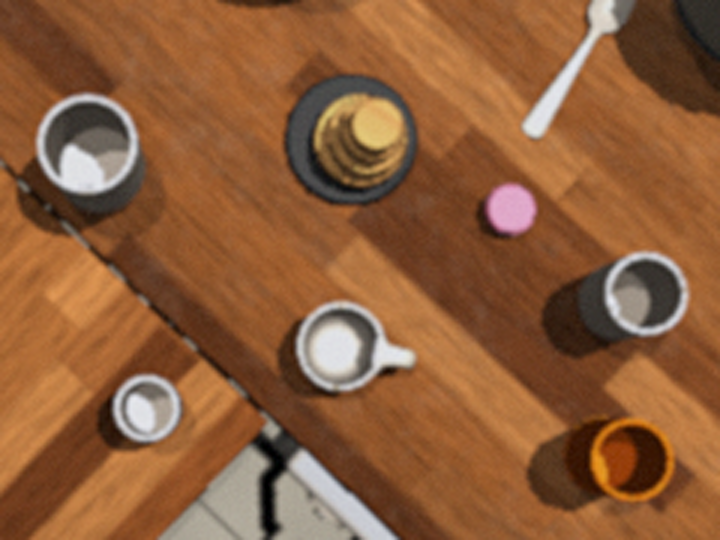

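The crop shows the stacked lids stepping toward the upper right, with the tiny lid on top at about (378,122) in the crop. All the canister mouths are open. The two views disagree by 3-5 mm in y, which is calibration error, so I'll average them and refine with the wrist camera. I'm moving now, keeping the tool y axis along world -y.

{"op": "send_rows", "data": {
  "deltas": [
    [0,0,-0.6,6.8,1],
    [0,0,-0.6,6.8,1],
    [0,0,-0.6,6.8,1],
    [0,0,-0.6,0,1],
    [0,0,-0.6,0,1]
  ]
}}

```text
time: 0.52
position: [0.2277, -0.6084, 0.2485]
eef_rot: [-3.141, -0.008, 0.001]
force: [-0.4, 0.5, -0.7]
finger_gap: 0.0929
grip_force: 0.0
```

{"op": "send_rows", "data": {
  "deltas": [
    [2.5,-3,0,0,1],
    [2.5,-3,0,0,1],
    [2.5,-3,0,0,1],
    [2.5,-3,0,0,1],
    [2.5,-3,0,0,1]
  ]
}}

```text
time: 0.93
position: [0.3532, -0.457, 0.2488]
eef_rot: [-3.141, -0.007, -0.0]
force: [0.4, 0.1, 0.9]
finger_gap: 0.0934
grip_force: 0.0
```

{"op": "send_rows", "data": {
  "deltas": [
    [2.5,-3,0,0,1],
    [2.5,-3,0,0,1],
    [2.5,-3,0,0,1],
    [2.5,-3,0,0,1],
    [2.5,-3,0,0,1]
  ]
}}

```text
time: 1.35
position: [0.478, -0.3068, 0.249]
eef_rot: [3.142, 0.007, 0.0]
force: [-0.1, -0.2, -0.4]
finger_gap: 0.093
grip_force: 0.0
```

{"op": "send_rows", "data": {
  "deltas": [
    [2.5,-3,0,0,1],
    [2.5,-3,0,0,1],
    [2.5,-3,0,0,1],
    [0,0,0,0,1],
    [0,0,0,0,1]
  ]
}}

```text
time: 1.77
position: [0.5536, -0.2147, 0.2484]
eef_rot: [-3.14, -0.017, -0.0]
force: [-0.4, 0.1, -0.4]
finger_gap: 0.0929
grip_force: 0.0
```

```bash
cat > w.py <<'E'
import sys
from rig import *
from h import *
def shot(n,cam='wrist'):
    o=get_obs();p=camera_params(cam);im,d=grab_frame(cam)
    cv2.imwrite(f'pics/{n}.png',im[:,:,::-1]);np.savez(f'{n}.npz',im=im,d=d,pos=o['position'],**p)
    return o,p,cloud(np.load(f'{n}.npz'))
def top(W,c0,rad,band=.005):
    w=W.reshape(-1,3);w=w[np.hypot(*(w[:,:2]-c0).T)<rad];zm=np.nanpercentile(w[:,2],98) if len(w) else np.nan
    a=w[w[:,2]>zm-band]
    if len(a)<10: return 'none'
    c,r=cv2.minEnclosingCircle(a[:,:2].astype('f4'));return np.round([*c,np.median(a[:,2]),r,len(a)],4)
E
python3 - <<'E'
from w import *
o,p,W=shot('w1');print(o['time'],o['position'],o['eef_rot'],o['joints'].round(2));print(p)
for n,c in dict(pile=(.635,-.127),mug=(.485,-.11),pink=(.584,-.23),large=(.625,.073),small=(.444,.038),medium=(.514,-.307)).items(): print(n,top(W,c,.05))
print(go((.635,-.127,.25),-90,o))
E
```

```text
1.7667 [ 0.55357177 -0.21472046  0.24838712] [-3.13986906e+00 -1.72711067e-02 -2.00187748e-04] [ 0.32  0.5   0.02  1.55 -0.01  1.09 -1.21]
{'fov_y': 66.74127191106943, 'cx': 276.5689912099019, 'cy': 209.70445573900508, 'extrinsics': array([[ 1.11824168e-02, -9.70538795e-01, -2.40685273e-01,
         6.20290752e-01],
       [-9.99933549e-01, -1.15281246e-02,  2.83295858e-05,
        -2.14273425e-01],
       [-2.80214479e-03,  2.40668962e-01, -9.70603214e-01,
         4.14718996e-01],
       [ 0.00000000e+00,  0.00000000e+00,  0.00000000e+00,
         1.00000000e+00]])}
pile [ 6.214e-01 -1.346e-01  1.043e-01  3.460e-02  1.207e+03]
mug [ 4.841e-01 -1.098e-01  5.120e-02  4.120e-02  5.890e+02]
pink [ 5.7730e-01 -2.2190e-01  3.7140e-01  4.1500e-02  1.3245e+04]
large [6.203e-01 4.790e-02 1.077e-01 2.260e-02 3.100e+02]
small [4.475e-01 3.570e-02 3.230e-02 2.240e-02 1.300e+02]
medium [ 5.150e-01 -3.084e-01  9.960e-02  2.860e-02  5.330e+02]
(np.float64(0.6), array([ 8.14, -8.77, -0.15]))
```

View pics/w1.png

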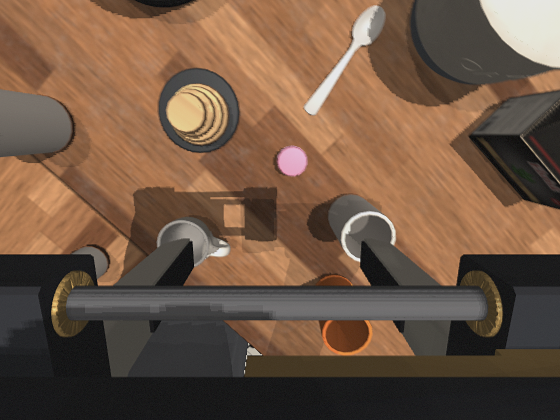

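The wrist view shows the pile at about (198,110) with the tiny lid at (186,112). The medium canister is at (368,238), the mug at (188,240) and the pink decoy at (292,161). Next I'll fit each lid layer by height band and component.

```bash
cat >> h.py <<'E'
def disc(W,c0,rad,zlo,zhi,im=None):
    """circle of the largest component of pixels in a height band near c0 (hull fit, robust); pale-wood filter if im"""
    m=(W[...,2]>zlo)&(W[...,2]<zhi)&(np.hypot(W[...,0]-c0[0],W[...,1]-c0[1])<rad)
    if im is not None:
        i=im.astype(int);m&=(i[...,0]-i[...,2]>25)
    m=cv2.morphologyEx(m.astype('u1'),cv2.MORPH_OPEN,np.ones((2,2),'u1'))
    n,l,s,_=cv2.connectedComponentsWithStats(m)
    if n<2: return 'none'
    k=1+s[1:,4].argmax();p=W[l==k];h=cv2.convexHull(p[:,:2].astype('f4'))[:,0].astype(float)
    c,r,_=circ(h);return np.round([*(c*1000),r*1000,np.median(p[:,2])*1000,len(p)],1)
E
python3 - <<'E'
from h import *
for n in ('top0','scene0','w1'):
    z=np.load(n+'.npz');W=cloud(z);b=0 if n=='w1' else .002
    for k,(lo,hi) in dict(tiny=(.099,.108),small=(.075,.084),med=(.051,.060),large=(.027,.036)).items():
        print(n,k,disc(W,(.635,-.127),.05,lo+b,hi+b,z['im']))
E
```

```text
top0 tiny [ 633.3 -127.6   17.4    nan  194. ]
top0 small [ 636.  -125.    21.9   80.2   82. ]
top0 med [ 635.5 -114.5   19.6   57.7   62. ]
top0 large [ 630.1 -116.    26.9   31.8   88. ]
scene0 tiny [ 692.6 -102.8   78.5  103.6  132. ]
scene0 small [674.3 -89.7  73.5   nan 125. ]
scene0 med [ 665.2 -119.8   46.1    nan  163. ]
scene0 large [ 641.9 -118.3   38.5    nan  183. ]
w1 tiny [ 634.7 -127.7   17.4    nan 1201. ]
w1 small [ 636.5 -124.5   23.5    nan  447. ]
w1 med [ 636.7 -122.1   29.9    nan  490. ]
w1 large [ 636.8 -120.3   34.4    nan  412. ]
```

{"op": "send_rows", "data": {
  "deltas": [
    [2.04,-2.18,1,0,1],
    [2.04,-2.18,2,0,1],
    [2.03,-2.18,2,0,1],
    [2.03,-2.18,2,0,1],
    [0,0,2.8,0,1]
  ]
}}

```text
time: 2.23
position: [0.6379, -0.1256, 0.1513]
eef_rot: [-3.138, -0.014, -0.012]
force: [1.1, 2.2, 0.6]
finger_gap: 0.0931
grip_force: 0.0
```

{"op": "send_rows", "data": {
  "deltas": [
    [0,0,2,0,1],
    [0,0,2,0,1],
    [0,0,1.2,0,1],
    [0,0,0.6,0,1],
    [0,0,0,0,1]
  ]
}}

```text
time: 2.65
position: [0.6319, -0.1324, 0.0916]
eef_rot: [3.141, 0.0, -0.004]
force: [-0.0, -0.2, -0.5]
finger_gap: 0.0934
grip_force: 0.0
```

Run:
```python
from w import *
o=get_obs();print(o['time'],o['position'],go((.635,-.1275,.088),-90,o))
```

```text
2.65 [ 0.63194386 -0.13240186  0.09159364] (np.float64(0.0), array([ 0.31, -0.49,  0.36]))
```

{"op": "send_rows", "data": {
  "deltas": [
    [0,0,0,0,1],
    [0,0,0,0,1]
  ]
}}

```text
time: 2.82
position: [0.6341, -0.1316, 0.0942]
eef_rot: [3.141, 0.002, 0.005]
force: [0.2, -0.3, 0.1]
finger_gap: 0.0931
grip_force: 0.0
```

Run:
```python
from w import *
o=get_obs();print(o['time'],o['position'],o['dq'].round(3),go((.635,-.1275,.088),-90,o))
```

```text
2.8167 [ 0.63414288 -0.13161477  0.09423901] [-0.005 -0.004 -0.003 -0.001 -0.    -0.001  0.   ] (np.float64(0.1), array([ 0.08, -0.41,  0.62]))
```

{"op": "send_rows", "data": {
  "deltas": [
    [0.05,-0.4,0.3,0,1],
    [0,0,0.3,0,1],
    [0,0,0,0,1]
  ]
}}

```text
time: 3.07
position: [0.6336, -0.126, 0.0866]
eef_rot: [-3.141, -0.005, 0.0]
force: [-0.8, 0.6, 0.6]
finger_gap: 0.0929
grip_force: 0.0
```

{"op": "send_rows", "data": {
  "deltas": [
    [0,0,0,0,0.3],
    [0,0,0,0,0.3],
    [0,0,0,0,0.3],
    [0,0,0,0,0.3],
    [0,0,0,0,0.3]
  ]
}}

```text
time: 3.48
position: [0.6337, -0.1269, 0.0867]
eef_rot: [-3.142, -0.003, -0.0]
force: [0.2, 0.5, 0.6]
finger_gap: 0.0642
grip_force: 0.0
```

Run:
```python
from w import *
o=get_obs();print(o['time'],o['position'],o['finger_gap'],o['grip_force'],o['force'])
```

```text
3.4833 [ 0.63373718 -0.1269168   0.08672905] 0.06420270734230463 0.0 [0.15109068 0.47393813 0.63907334]
```

{"op": "send_rows", "data": {
  "deltas": [
    [0,0,0,0,0],
    [0,0,0,0,0],
    [0,0,0,0,0],
    [0,0,0,0,0],
    [0,0,0,0,0]
  ]
}}

```text
time: 3.9
position: [0.6337, -0.1268, 0.0867]
eef_rot: [-3.141, -0.003, -0.0]
force: [0.4, -0.3, 0.9]
finger_gap: 0.0348
grip_force: 30.0
```

{"op": "send_rows", "data": {
  "deltas": [
    [0,0,0,0,0],
    [0,0,0,0,0],
    [0,0,-0.5,0,0],
    [0,0,-1.5,0,0],
    [0,0,-2,0,0]
  ]
}}

```text
time: 4.32
position: [0.6323, -0.1266, 0.1257]
eef_rot: [-3.141, -0.003, 0.006]
force: [0.3, 0.2, 0.6]
finger_gap: 0.0348
grip_force: 30.0
```

{"op": "send_rows", "data": {
  "deltas": [
    [0,0,-2,0,0],
    [0,0,-2,0,0],
    [0,0,-1,0,0],
    [0,0,0,0,0],
    [0,0,0,0,0]
  ]
}}

```text
time: 4.73
position: [0.6336, -0.1268, 0.1768]
eef_rot: [-3.142, -0.003, -0.001]
force: [-0.3, -0.5, -0.4]
finger_gap: 0.0349
grip_force: 30.0
```

Run:
```python
from w import *
o,p,W=shot('w2');o2,_,S=shot('s2','scene')
a=cv2.imread('pics/w2.png')[60:300,140:420];b=cv2.imread('pics/s2.png')[60:300,200:480]
cv2.imwrite('pics/c2.png',np.hstack([a,b]))
print(o['position'],o['finger_gap'],o['grip_force'],go((.434,.2355,.17),-90,o))
z=np.load('w2.npz')
for k,(lo,hi) in dict(small=(.075,.084),med=(.051,.060),large=(.027,.036)).items(): print(k,disc(W,(.635,-.127),.05,lo,hi,z['im']))
```

```text
[ 0.63358983 -0.12684416  0.17676962] 0.03486722815275745 30.00004248926416 (np.float64(0.1), array([-19.96, -36.23,   0.67]))
small [ 630.2 -135.    30.8    nan 1956. ]
med [ 634.7 -126.6   29.6    nan  643. ]
 ** On entry to DLASCL parameter number  4 had an illegal value
 ** On entry to DLASCL parameter number  4 had an illegal valueTraceback (most recent call last):
  File "<stdin>", line 7, in <module>
  File "h.py", line 31, in disc
    c,r,_=circ(h);return np.round([*(c*1000),r*1000,np.median(p[:,2])*1000,len(p)],1)
          ~~~~^^^
  File "h.py", line 10, in circ
    s=np.linalg.lstsq(np.c_[2*p,np.ones(len(p))],(p**2).sum(1),rcond=None)[0]
      ~~~~~~~~~~~~~~~^^^^^^^^^^^^^^^^^^^^^^^^^^^^^^^^^^^^^^^^^^^^^^^^^^^^^
    x, resids, rank, s = _umath_linalg.lstsq(a, b, rcond,
                         ~~~~~~~~~~~~~~~~~~~^^^^^^^^^^^^^
                                             signature=signature)
                                             ^^^^^^^^^^^^^^^^^^^^
    raise LinAlgError("SVD did not converge in Linear Least Squares")
numpy.linalg.LinAlgError: SVD did not converge in Linear Least Squares
```

View pics/c2.png

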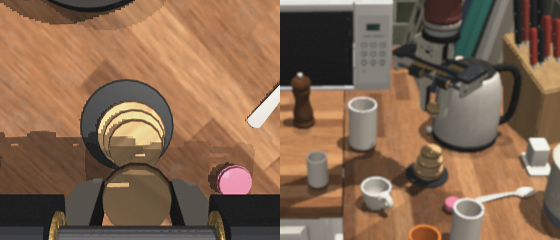

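The left half of the crop shows the tiny lid held squarely between the pads, with the other three lids undisturbed at about (130,125). The right half confirms the stack is still standing. Carrying it toward the tiny canister now.

{"op": "send_rows", "data": {
  "deltas": [
    [-1.8,-3.2,0,0,0],
    [-1.9,-3.5,0,0,0],
    [-1.9,-3.5,0,0,0],
    [-1.9,-3.5,0,0,0],
    [-1.9,-3.5,0,0,0]
  ]
}}

```text
time: 5.25
position: [0.5373, 0.0463, 0.1753]
eef_rot: [3.142, 0.002, -0.005]
force: [0.4, 0.5, 0.1]
finger_gap: 0.0352
grip_force: 30.0
```

{"op": "send_rows", "data": {
  "deltas": [
    [-1.9,-3.5,0,0,0],
    [-1.9,-3.5,0,0,0],
    [-1.9,-2.5,0,0,0],
    [0,0,0,0,0],
    [0,0,0,0,0]
  ]
}}

```text
time: 5.67
position: [0.4804, 0.1416, 0.1757]
eef_rot: [3.141, 0.011, -0.004]
force: [0.4, -1.3, -0.4]
finger_gap: 0.0346
grip_force: 30.0
```

```bash
sed -i 's/^    n,l,s,_=/    m\&=np.isfinite(W[...,2]);n,l,s,_=/; s/rad)$/rad)/' h.py
python3 - <<'E'
from w import *
z=np.load('w2.npz');W=cloud(z);I=z['im']
for k,(lo,hi) in dict(held=(.185,.205),small=(.075,.084),med=(.051,.060),large=(.027,.036)).items(): print(k,disc(W,(.636,-.124),.04,lo,hi,I), z['pos'].round(4))
o,p,W=shot('w3')
for k,c,r,h in (('large',(.625,.073),.045,.120),('small',(.444,.0385),.033,.08),('tiny',(.434,.2355),.03,.064),('mill',(.586,.249),.045,.145)): print(k,disc(W,c,r,h-.004,h+.004))
print(o['position'],go((.434,.2355,.17),-90,o))
E
```

```text
held [ 588.1 -121.6   67.   194.2 3462. ] [ 0.6336 -0.1268  0.1768]
small [ 628.  -132.    31.6   80.1 1945. ] [ 0.6336 -0.1268  0.1768]
med [ 637.2 -125.    28.3   56.1  640. ] [ 0.6336 -0.1268  0.1768]
large [ 637.5 -122.4   33.8   32.2  674. ] [ 0.6336 -0.1268  0.1768]
large [ 654.8   52.5   66.9  119.8 1304. ]
small [524.4   8.6 103.4  79.7 426. ]
tiny [445.3 179.   72.2  63.8 250. ]
mill [587.3 253.5   6.6 146.2 154. ]
[0.48040503 0.14163214 0.17572049] (np.float64(0.4), array([-4.64, -9.39,  0.58]))
```

{"op": "send_rows", "data": {
  "deltas": [
    [-1.6,-3.1,1,0,0],
    [-1.6,-3.1,1.5,0,0],
    [-1.4,-3.2,2,0,0],
    [0,0,2,0,0],
    [0,0,1,0,0]
  ]
}}

```text
time: 6.13
position: [0.435, 0.234, 0.0992]
eef_rot: [3.14, 0.006, -0.005]
force: [-0.5, 0.1, 0.0]
finger_gap: 0.0349
grip_force: 30.0
```

{"op": "send_rows", "data": {
  "deltas": [
    [0,0,0,0,0],
    [0,0,0,0,0],
    [0,0,0,0,0]
  ]
}}

```text
time: 6.38
position: [0.4375, 0.2325, 0.102]
eef_rot: [3.141, -0.002, 0.002]
force: [0.4, -0.5, -0.9]
finger_gap: 0.0352
grip_force: 30.0
```

Run:
```python
from w import *
o,p,W=shot('w4');shot('s4','scene');shot('t4','top')
a=cv2.imread('pics/w4.png')[100:340,100:420];b=cv2.resize(cv2.imread('pics/s4.png')[130:250,120:280],None,fx=2,fy=2)
cv2.imwrite('pics/c4.png',np.hstack([a,b]))
print(o['position'],go((.434,.2355,.066),-90,o))
```

```text
[0.43754414 0.23248362 0.10204395] (np.float64(-0.1), array([-0.36, -0.3 ,  3.6 ]))
```

View pics/c4.png

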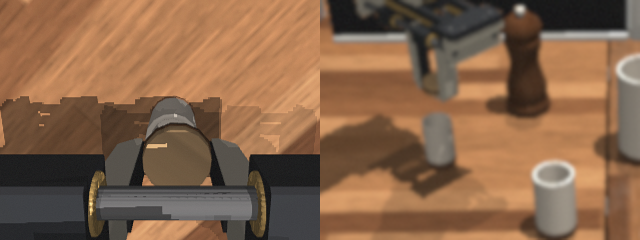

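In the wrist view (left) the lid is at (176,155), above the canister at (172,115). The scene view shows the lid hovering over the tiny canister, clear of the mill. I'll correct the residual and descend.

{"op": "send_rows", "data": {
  "deltas": [
    [-0.4,-0.3,0.5,0,0],
    [0,0,0.8,0,0],
    [0,0,0.8,0,0],
    [0,0,0,0,0],
    [0,0,0,0,0]
  ]
}}

```text
time: 6.95
position: [0.4315, 0.2365, 0.0799]
eef_rot: [3.141, 0.003, -0.003]
force: [-0.2, -0.4, -0.1]
finger_gap: 0.0345
grip_force: 30.0
```

Run:
```python
from w import *
o=get_obs();print(o['position'],o['force'],go((.433,.2355,.066),-90,o))
```

```text
[0.43147706 0.23647565 0.07986642] [-0.22990427 -0.39382705 -0.1385845 ] (np.float64(0.1), array([0.15, 0.1 , 1.39]))
```

{"op": "send_rows", "data": {
  "deltas": [
    [0.1,0.05,0.4,0,0],
    [0,0,0.4,0,0],
    [0,0,0.3,0,0],
    [0,0,0.2,0,0],
    [0,0,0,0,0]
  ]
}}

```text
time: 7.37
position: [0.4328, 0.2361, 0.0672]
eef_rot: [3.141, 0.003, -0.001]
force: [-1.0, -0.6, -0.5]
finger_gap: 0.0355
grip_force: 30.0
```

Run:
```python
from w import *
o=get_obs();print(o['position'],o['force'],o['ft_torque'],go((.433,.2355,.066),-90,o))
```

```text
[0.4327627  0.23609663 0.06720399] [-1.00466033 -0.62310394 -0.50831836] [ 0.02496947 -0.00571023 -0.00859728] (np.float64(0.1), array([0.02, 0.06, 0.12]))
```

{"op": "send_rows", "data": {
  "deltas": [
    [0,0.05,0.15,0,0],
    [0,0,0,0,0],
    [0,0,0,0,0.55],
    [0,0,0,0,0.55],
    [0,0,0,0,0.55]
  ]
}}

```text
time: 7.78
position: [0.4331, 0.2358, 0.0664]
eef_rot: [-3.141, -0.003, -0.0]
force: [0.2, 0.1, 0.1]
finger_gap: 0.0492
grip_force: 0.0
```

{"op": "send_rows", "data": {
  "deltas": [
    [0,0,0,0,0.55],
    [0,0,-1,0,0.55],
    [0,0,-2,0,0.55],
    [0,0,-3,0,0.55],
    [0,0,0,0,0.55]
  ]
}}

```text
time: 8.2
position: [0.4361, 0.2375, 0.1312]
eef_rot: [-3.136, -0.003, -0.014]
force: [1.3, -0.2, 1.1]
finger_gap: 0.0513
grip_force: 0.0
```

Run:
```python
from w import *
o,p,W=shot('w5');_,_,S=shot('s5','scene');_,_,T=shot('t5','top')
a=cv2.imread('pics/w5.png')[100:340,100:420];b=cv2.resize(cv2.imread('pics/s5.png')[130:250,120:280],None,fx=2,fy=2)
cv2.imwrite('pics/c5.png',np.hstack([a,b]));print(o['position'],o['finger_gap'])
for C in (W,S,T): print(disc(C,(.434,.2355),.03,.07,.09))
```

```text
[0.43611188 0.23745189 0.13115451] 0.05130826291587854
[ 421.3  237.7   31.7   78.  1953. ]
[470.1 274.7  66.3  77.1 141. ]
[433.  230.6  21.9  80.5  30. ]
```

View pics/c5.png

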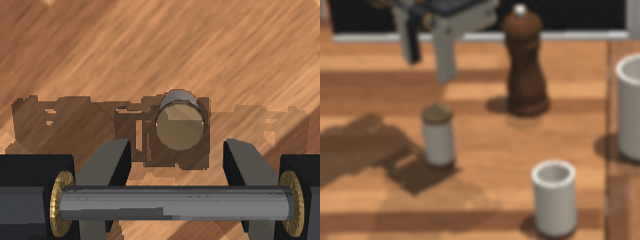

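The lid sits on the tiny canister: at (180,122) in the wrist view, with its top at z = 78 mm = 64+14. Going back to the pile for the small lid.

{"op": "send_rows", "data": {
  "deltas": [
    [0.8,2.5,-1.5,0,0.8],
    [1.3,3.7,-1,0,0.8],
    [1.3,3.7,-1,0,0.8],
    [1.3,3.7,-1,0,0.8],
    [1.3,3.7,-0.5,0,0.8]
  ]
}}

```text
time: 8.77
position: [0.4934, 0.0612, 0.1763]
eef_rot: [3.142, 0.004, -0.001]
force: [1.9, 0.1, 0.4]
finger_gap: 0.0737
grip_force: 0.0
```

{"op": "send_rows", "data": {
  "deltas": [
    [1.3,3.7,0,0,0.8],
    [1.3,3.7,0,0,0.8],
    [1.3,3.7,0,0,0.8],
    [1.3,3.7,0,0,0.8],
    [1.2,3.7,0,0,0.8]
  ]
}}

```text
time: 9.18
position: [0.5572, -0.1237, 0.1749]
eef_rot: [-3.141, -0.003, 0.004]
force: [0.3, -0.0, -1.4]
finger_gap: 0.0743
grip_force: 0.0
```

{"op": "send_rows", "data": {
  "deltas": [
    [0,0,0,0,0.8],
    [0,0,0,0,0.8],
    [0,0,0,0,0.8]
  ]
}}

```text
time: 9.43
position: [0.5567, -0.1212, 0.1749]
eef_rot: [-3.14, -0.003, 0.005]
force: [-0.2, -0.4, -0.2]
finger_gap: 0.0743
grip_force: 0.0
```

```bash
cat >> h.py <<'E'
def level(W,c,rad,zlo,zhi):
    """tilt (deg), centroid height (mm) of the top face near c"""
    p=W.reshape(-1,3);p=p[(np.hypot(*(p[:,:2]-c).T)<rad)&(p[:,2]>zlo)&(p[:,2]<zhi)]
    k=np.linalg.lstsq(np.c_[p[:,:2]-c,np.ones(len(p))],p[:,2],rcond=None)[0]
    return np.round([np.degrees(np.hypot(*k[:2])),k[2]*1000,len(p)],2)
E
python3 - <<'E'
from w import *
z=np.load('w5.npz');print('tiny',level(cloud(z),(.434,.2355),.014,.07,.086))
o,p,W=shot('w6');I=np.load('w6.npz')['im']
for k,(lo,hi) in dict(small=(.076,.084),med=(.052,.060),large=(.028,.036)).items(): print(k,disc(W,(.636,-.124),.045,lo,hi,I))
print(o['position'],o['dq'].round(3),o['finger_gap'],go((.6365,-.1245,.063),-90,o))
E
```

```text
tiny [2.000e-01 7.819e+01 1.137e+03]
small [ 636.7 -127.3   23.4   80.2 2697. ]
med [ 636.2 -125.7   28.8   56.   604. ]
large [ 636.5 -122.5   34.2   32.2  604. ]
[ 0.55674206 -0.12118551  0.174884  ] [-0.029 -0.014 -0.026  0.009  0.002 -0.     0.001] 0.07433208678758424 (np.float64(0.1), array([ 8.01,  0.35, 11.16]))
```

{"op": "send_rows", "data": {
  "deltas": [
    [2.7,0.2,0,0,0.8],
    [2.7,0.2,1,0,0.8],
    [2.6,0.2,2,0,0.8],
    [0,0,2.5,0,0.8],
    [0,0,2.5,0,0.8]
  ]
}}

```text
time: 9.9
position: [0.6391, -0.1247, 0.0951]
eef_rot: [-3.14, -0.01, -0.002]
force: [-0.3, 0.6, -0.3]
finger_gap: 0.0741
grip_force: 0.0
```

{"op": "send_rows", "data": {
  "deltas": [
    [0,0,2,0,0.8],
    [0,0,0.6,0,0.8],
    [0,0,0,0,0.8],
    [0,0,0,0,0.8],
    [0,0,0,0,0.8]
  ]
}}

```text
time: 10.32
position: [0.6389, -0.1274, 0.0719]
eef_rot: [3.141, 0.004, 0.005]
force: [-0.1, 0.1, -0.2]
finger_gap: 0.0744
grip_force: 0.0
```

Run:
```python
from w import *
o=get_obs();print(o['position'],o['force'],go((.6365,-.1275,.064),-90,o))
```

```text
[ 0.63891782 -0.12735635  0.0719413 ] [-0.121725    0.14957864 -0.18626282] (np.float64(0.2), array([-0.24,  0.01,  0.79]))
```

{"op": "send_rows", "data": {
  "deltas": [
    [-0.2,0,0.4,0,0.8],
    [0,0,0.4,0,0.8],
    [0,0,0,0,0.8],
    [0,0,0,0,0],
    [0,0,0,0,0]
  ]
}}

```text
time: 10.73
position: [0.6358, -0.128, 0.0624]
eef_rot: [-3.142, -0.003, -0.001]
force: [0.4, 0.5, -1.4]
finger_gap: 0.0656
grip_force: 0.0
```

{"op": "send_rows", "data": {
  "deltas": [
    [0,0,0,0,0],
    [0,0,0,0,0],
    [0,0,0,0,0],
    [0,0,0,0,0],
    [0,0,0,0,0]
  ]
}}

```text
time: 11.15
position: [0.6358, -0.1278, 0.0623]
eef_rot: [-3.141, -0.003, -0.0]
force: [-0.8, -0.0, 0.4]
finger_gap: 0.0448
grip_force: 30.0
```

{"op": "send_rows", "data": {
  "deltas": [
    [0,0,0,0,0],
    [0,0,-0.5,0,0],
    [0,0,-1.5,0,0],
    [0,0,-2.5,0,0],
    [0,0,-3,0,0]
  ]
}}

```text
time: 11.57
position: [0.6341, -0.1277, 0.1364]
eef_rot: [-3.141, -0.003, 0.007]
force: [0.9, 0.5, -0.9]
finger_gap: 0.045
grip_force: 30.0
```

{"op": "send_rows", "data": {
  "deltas": [
    [0,0,-2.5,0,0],
    [0,0,-1,0,0],
    [0,0,0,0,0]
  ]
}}

```text
time: 11.82
position: [0.6375, -0.1283, 0.1754]
eef_rot: [3.14, 0.003, 0.01]
force: [0.5, -1.3, -0.8]
finger_gap: 0.0448
grip_force: 30.0
```

Run:
```python
from w import *
o,p,W=shot('w7')
print(o['position'],o['finger_gap'],go((.4435,.0385,.14),-90,o),'held',level(W,o['position'][:2],.016,o['position'][2]+.008,o['position'][2]+.026))
```

```text
[ 0.63749334 -0.12833509  0.17541405] 0.04482829009542877 (np.float64(0.1), array([-19.42, -16.69,   3.4 ])) held [6.3000e-01 1.9331e+02 2.5350e+03]
```

{"op": "send_rows", "data": {
  "deltas": [
    [-2.5,-2.1,0,0,0],
    [-2.8,-2.4,0,0,0],
    [-2.8,-2.4,0,0,0],
    [-2.8,-2.4,0,0,0],
    [-2.8,-2.4,0,0,0]
  ]
}}

```text
time: 12.28
position: [0.4953, -0.0102, 0.17]
eef_rot: [-3.141, -0.003, 0.007]
force: [0.3, 0.1, 0.2]
finger_gap: 0.0448
grip_force: 30.0
```

{"op": "send_rows", "data": {
  "deltas": [
    [-2.8,-2.4,1,0,0],
    [-2.6,-2.3,1.5,0,0],
    [-0.2,-0.2,2,0,0],
    [0,0,1.5,0,0],
    [0,0,0,0,0]
  ]
}}

```text
time: 12.7
position: [0.4383, 0.0381, 0.1087]
eef_rot: [3.141, 0.006, -0.015]
force: [-0.3, -0.3, -1.3]
finger_gap: 0.0447
grip_force: 30.0
```

{"op": "send_rows", "data": {
  "deltas": [
    [0,0,0,0,0],
    [0,0,0,0,0]
  ]
}}

```text
time: 12.87
position: [0.4425, 0.0374, 0.1119]
eef_rot: [3.141, 0.002, -0.001]
force: [0.2, 0.8, 0.3]
finger_gap: 0.0449
grip_force: 30.0
```

Run:
```python
from w import *
o=get_obs();print(o['position'],o['force'],go((.4428,.0385,.082),-90,o))
```

```text
[0.44245754 0.03739691 0.11194357] [0.19792283 0.75039151 0.32159605] (np.float64(0.1), array([ 0.04, -0.11,  2.99]))
```

{"op": "send_rows", "data": {
  "deltas": [
    [0,-0.1,0.7,0,0],
    [0,0,0.7,0,0],
    [0,0,0.6,0,0],
    [0,0,0.4,0,0],
    [0,0,0,0,0]
  ]
}}

```text
time: 13.28
position: [0.4417, 0.0386, 0.0873]
eef_rot: [3.141, 0.003, -0.003]
force: [0.4, 1.2, -0.5]
finger_gap: 0.0452
grip_force: 30.0
```

{"op": "send_rows", "data": {
  "deltas": [
    [0,0,0,0,0],
    [0,0,0,0,0]
  ]
}}

```text
time: 13.45
position: [0.4425, 0.0388, 0.0882]
eef_rot: [-3.142, -0.003, -0.0]
force: [-0.8, 0.4, -1.0]
finger_gap: 0.0454
grip_force: 30.0
```

Run:
```python
from w import *
o=get_obs();print(o['position'],o['force'],go((.4428,.0385,.082),-90,o))
```

```text
[0.44251362 0.0387658  0.08823173] [-0.7691955   0.42449273 -0.96252297] (np.float64(0.1), array([0.03, 0.03, 0.62]))
```

{"op": "send_rows", "data": {
  "deltas": [
    [0,0,0.3,0,0],
    [0,0,0.3,0,0],
    [0,0,0.1,0,0],
    [0,0,0,0,0],
    [0,0,0,0,0.65]
  ]
}}

```text
time: 13.87
position: [0.4423, 0.0388, 0.0811]
eef_rot: [-3.142, -0.003, 0.0]
force: [0.4, -0.4, -0.6]
finger_gap: 0.0485
grip_force: 0.0
```

{"op": "send_rows", "data": {
  "deltas": [
    [0,0,0,0,0.65],
    [0,0,0,0,0.65],
    [0,0,0,0,0.65],
    [0,0,-1,0,0.75],
    [0,0,-2,0,0.85]
  ]
}}

```text
time: 14.28
position: [0.4407, 0.0386, 0.11]
eef_rot: [3.141, 0.003, -0.008]
force: [1.1, 0.6, -0.7]
finger_gap: 0.0693
grip_force: 0.0
```

{"op": "send_rows", "data": {
  "deltas": [
    [0,0,-2.5,0,0.85],
    [0,0,-2.5,0,0.85],
    [0,0,-2,0,0.85],
    [0,0,0,0,0.85]
  ]
}}

```text
time: 14.62
position: [0.445, 0.0391, 0.1848]
eef_rot: [-3.14, -0.003, -0.013]
force: [0.3, 0.6, 0.1]
finger_gap: 0.079
grip_force: 0.0
```

Run:
```python
from w import *
o,p,W=shot('w8');print(o['position'],o['finger_gap'],'small',level(W,(.4438,.0385),.018,.086,.106))
print(go((.56,-.125,.175),-90,o))
```

```text
[0.44501491 0.03909373 0.18478155] 0.07902355759167017 small [2.400e-01 9.420e+01 1.404e+03]
(np.float64(0.1), array([11.49, 16.41,  1.06]))
```

The small lid is seated: top at 94.2 mm, tilt 0.2°. Back for the medium lid.

{"op": "send_rows", "data": {
  "deltas": [
    [1.5,2.2,0,0,0.95],
    [2,2.9,0,0,0.95],
    [2,2.9,0.2,0,0.95],
    [2,2.9,0.3,0,0.95],
    [2,2.9,0.3,0,0.95]
  ]
}}

```text
time: 15.08
position: [0.5375, -0.1003, 0.1715]
eef_rot: [-3.141, -0.003, 0.004]
force: [0.3, 0.5, 0.4]
finger_gap: 0.0882
grip_force: 0.0
```

{"op": "send_rows", "data": {
  "deltas": [
    [2,2.6,0.2,0,0.95],
    [0,0,0,0,0.95],
    [0,0,0,0,0.95],
    [0,0,0,0,0.95]
  ]
}}

```text
time: 15.42
position: [0.5565, -0.1239, 0.1696]
eef_rot: [-3.14, -0.004, 0.005]
force: [0.5, 0.3, 0.5]
finger_gap: 0.0886
grip_force: 0.0
```

Run:
```python
from w import *
o,p,W=shot('w9');I=np.load('w9.npz')['im']
for k,(lo,hi) in dict(med=(.052,.060),large=(.028,.036)).items(): print(k,disc(W,(.636,-.124),.045,lo,hi,I))
print(o['position'],o['finger_gap'],go((.636,-.126,.039),-90,o))
```

```text
med [ 636.4 -125.9   28.9   56.2 3641. ]
large [ 636.4 -121.6   33.6   32.2  561. ]
[ 0.55646257 -0.12391934  0.16962071] 0.08861943131047782 (np.float64(0.1), array([ 8.  ,  0.23, 13.03]))
```

{"op": "send_rows", "data": {
  "deltas": [
    [2.7,0.1,0,0,0.95],
    [2.7,0.1,1,0,0.95],
    [2.6,0,2,0,0.95],
    [0,0,2.5,0,0.95],
    [0,0,2.5,0,0.95]
  ]
}}

```text
time: 15.88
position: [0.6389, -0.1241, 0.0904]
eef_rot: [-3.14, -0.009, -0.003]
force: [-0.9, 0.3, -0.0]
finger_gap: 0.0884
grip_force: 0.0
```

{"op": "send_rows", "data": {
  "deltas": [
    [0,0,2.5,0,0.95],
    [0,0,1.5,0,0.95],
    [0,0,0.5,0,0.95],
    [0,0,0,0,0.95],
    [0,0,0,0,0.95]
  ]
}}

```text
time: 16.3
position: [0.638, -0.1259, 0.047]
eef_rot: [-3.141, -0.005, -0.002]
force: [-0.9, -0.6, -0.1]
finger_gap: 0.0883
grip_force: 0.0
```

Run:
```python
from w import *
o=get_obs();print(o['position'],o['force'],go((.6358,-.126,.039),-90,o))
```

```text
[ 0.63804499 -0.12586703  0.04695472] [-0.92154304 -0.6005859  -0.11035   ] (np.float64(0.2), array([-0.23,  0.01,  0.8 ]))
```

{"op": "send_rows", "data": {
  "deltas": [
    [-0.2,0,0.4,0,0.95],
    [0,0,0.35,0,0.95],
    [0,0,0,0,0.95],
    [0,0,0,0,0],
    [0,0,0,0,0]
  ]
}}

```text
time: 16.72
position: [0.6359, -0.127, 0.0391]
eef_rot: [3.142, 0.003, 0.001]
force: [0.8, -0.9, 0.4]
finger_gap: 0.0793
grip_force: 0.0
```

{"op": "send_rows", "data": {
  "deltas": [
    [0,0,0,0,0],
    [0,0,0,0,0],
    [0,0,0,0,0],
    [0,0,0,0,0],
    [0,0,0,0,0]
  ]
}}

```text
time: 17.13
position: [0.6358, -0.1267, 0.0388]
eef_rot: [-3.141, -0.003, -0.0]
force: [-0.1, 0.1, 1.3]
finger_gap: 0.0557
grip_force: 30.0
```

{"op": "send_rows", "data": {
  "deltas": [
    [0,0,0,0,0],
    [0,0,-0.5,0,0],
    [0,0,-1.5,0,0],
    [0,0,-2.5,0,0],
    [0,0,-3,0,0]
  ]
}}

```text
time: 17.55
position: [0.634, -0.1268, 0.1128]
eef_rot: [-3.141, -0.003, 0.008]
force: [0.2, 0.2, -0.2]
finger_gap: 0.0556
grip_force: 30.0
```

{"op": "send_rows", "data": {
  "deltas": [
    [0,0,-3,0,0],
    [0,0,-3,0,0],
    [0,0,-1.5,0,0],
    [0,0,0,0,0]
  ]
}}

```text
time: 17.88
position: [0.6383, -0.1277, 0.1937]
eef_rot: [3.14, 0.002, 0.015]
force: [0.9, -0.5, -0.1]
finger_gap: 0.0557
grip_force: 30.0
```

Run:
```python
from w import *
o,p,W=shot('w10')
print(o['position'],o['finger_gap'],go((.5135,-.308,.14),-90,o),'held',level(W,o['position'][:2],.02,o['position'][2]+.008,o['position'][2]+.026))
```

```text
[ 0.63829408 -0.12767434  0.19370893] 0.05565993718139393 (np.float64(0.1), array([-12.53,  18.02,   5.29])) held [7.1000e-01 2.1108e+02 3.7020e+03]
```

{"op": "send_rows", "data": {
  "deltas": [
    [-1.6,2.4,0,0,0],
    [-2.1,3.1,0,0,0],
    [-2.1,3.1,0,0,0],
    [-2.1,3.1,0.5,0,0],
    [-2.1,3.1,1,0,0]
  ]
}}

```text
time: 18.35
position: [0.5343, -0.2761, 0.1725]
eef_rot: [-3.141, -0.004, 0.002]
force: [0.6, -0.6, -1.5]
finger_gap: 0.056
grip_force: 30.0
```

{"op": "send_rows", "data": {
  "deltas": [
    [-2.2,3.2,1.5,0,0],
    [0,0,2,0,0],
    [0,0,1,0,0],
    [0,0,0,0,0],
    [0,0,0,0,0]
  ]
}}

```text
time: 18.77
position: [0.5143, -0.3049, 0.1273]
eef_rot: [-3.139, -0.007, 0.003]
force: [0.9, 0.2, -0.0]
finger_gap: 0.0561
grip_force: 30.0
```

Run:
```python
from w import *
o=get_obs();print(o['position'],o['force'],go((.5135,-.308,.102),-90,o))
```

```text
[ 0.51426994 -0.30491924  0.12725098] [ 0.92445203  0.17681836 -0.02319714] (np.float64(0.3), array([-0.07,  0.32,  2.52]))
```

{"op": "send_rows", "data": {
  "deltas": [
    [-0.05,0.3,0.6,0,0],
    [0,0,0.6,0,0],
    [0,0,0.4,0,0],
    [0,0,0,0,0],
    [0,0,0,0,0]
  ]
}}

```text
time: 19.18
position: [0.5137, -0.3097, 0.1126]
eef_rot: [-3.141, -0.004, 0.0]
force: [0.2, 0.2, -0.4]
finger_gap: 0.0557
grip_force: 30.0
```

Run:
```python
from w import *
o=get_obs();print(o['position'],o['force'],go((.5135,-.308,.102),-90,o))
```

```text
[ 0.51367474 -0.30969088  0.11256521] [ 0.23485091  0.24837873 -0.44655599] (np.float64(0.1), array([-0.02, -0.17,  1.06]))
```

{"op": "send_rows", "data": {
  "deltas": [
    [0,-0.1,0.4,0,0],
    [0,0,0.4,0,0],
    [0,0,0.25,0,0],
    [0,0,0,0,0],
    [0,0,0,0,0]
  ]
}}

```text
time: 19.6
position: [0.5134, -0.309, 0.1019]
eef_rot: [-3.141, -0.003, 0.001]
force: [0.4, -0.2, -0.4]
finger_gap: 0.0558
grip_force: 30.0
```

Run:
```python
from w import *
o=get_obs();print(o['position'],o['force'],go((.5135,-.308,.102),-90,o))
```

```text
[ 0.51336707 -0.30903176  0.10193039] [ 0.38471195 -0.24711128 -0.43424617] (np.float64(0.1), array([ 0.01, -0.1 , -0.01]))
```

{"op": "send_rows", "data": {
  "deltas": [
    [0,-0.05,0.05,0,0],
    [0,0,0,0,0.75],
    [0,0,0,0,0.75],
    [0,0,0,0,0.75],
    [0,0,0,0,0.75]
  ]
}}

```text
time: 20.02
position: [0.5136, -0.3087, 0.1018]
eef_rot: [3.141, 0.003, 0.001]
force: [-0.4, 0.1, 0.4]
finger_gap: 0.0697
grip_force: 0.0
```

{"op": "send_rows", "data": {
  "deltas": [
    [0,0,-1,0,0.8],
    [0,0,-2,0,1],
    [0,0,-2.5,0,1],
    [0,0,-2.5,0,1],
    [0,0,0,0,1]
  ]
}}

```text
time: 20.43
position: [0.5167, -0.3106, 0.1879]
eef_rot: [3.136, 0.002, 0.016]
force: [1.2, -0.1, -0.6]
finger_gap: 0.0917
grip_force: 0.0
```

Run:
```python
from w import *
o,p,W=shot('w11');print(o['position'],o['finger_gap'],'medium',level(W,(.514,-.308),.022,.106,.126))
print(go((.56,-.125,.175),-90,o))
```

```text
[ 0.51665971 -0.31055818  0.18787814] 0.09174827487745182 medium [6.0000e-02 1.1421e+02 2.3770e+03]
(np.float64(0.1), array([  4.32, -18.56,   1.23]))
```

The medium lid is seated: top at 114.2 mm, tilt 0.1°. Next is the large lid.

{"op": "send_rows", "data": {
  "deltas": [
    [0.6,-2.5,0,0,1],
    [0.8,-3.2,0,0,1],
    [0.8,-3.2,0.2,0,1],
    [0.8,-3.2,0.3,0,1],
    [0.8,-3.2,0.3,0,1]
  ]
}}

```text
time: 20.9
position: [0.5509, -0.154, 0.1731]
eef_rot: [-3.141, -0.002, 0.002]
force: [-0.1, -0.2, 0.1]
finger_gap: 0.0932
grip_force: 0.0
```

{"op": "send_rows", "data": {
  "deltas": [
    [0.6,-3.2,0.3,0,1],
    [0,0,0,0,1],
    [0,0,0,0,1],
    [0,0,0,0,1]
  ]
}}

```text
time: 21.23
position: [0.5566, -0.1243, 0.1703]
eef_rot: [3.141, 0.002, -0.002]
force: [-0.2, -0.4, -0.6]
finger_gap: 0.0928
grip_force: 0.0
```

Run:
```python
from w import *
o,p,W=shot('w12');I=np.load('w12.npz')['im']
print('large',disc(W,(.636,-.124),.045,.028,.036,I), disc(W,(.636,-.122),.06,.006,.012))
print(o['position'],o['finger_gap'],go((.6358,-.1225,.016),-90,o))
```

```text
large [ 636.5 -123.    34.4   32.2 4345. ] [ 641.4 -117.1   49.9    8.2 3716. ]
[ 0.55658534 -0.12427418  0.17029644] 0.09279849706795631 (np.float64(0.1), array([ 7.94, -0.19, 15.42]))
```

{"op": "send_rows", "data": {
  "deltas": [
    [2.6,0,0,0,1],
    [2.7,-0.1,1,0,1],
    [2.6,0,2,0,1],
    [0,0,2.5,0,1],
    [0,0,2.5,0,1]
  ]
}}

```text
time: 21.7
position: [0.6375, -0.1248, 0.0898]
eef_rot: [3.14, -0.001, 0.003]
force: [-0.4, -0.5, -0.5]
finger_gap: 0.0931
grip_force: 0.0
```

{"op": "send_rows", "data": {
  "deltas": [
    [0,0,2.5,0,1],
    [0,0,2,0,1],
    [0,0,1.5,0,1],
    [0,0,0,0,1],
    [0,0,0,0,1]
  ]
}}

```text
time: 22.12
position: [0.6353, -0.1244, 0.03]
eef_rot: [3.141, -0.001, -0.003]
force: [0.4, -0.4, 0.6]
finger_gap: 0.0929
grip_force: 0.0
```

Run:
```python
from w import *
o=get_obs();print(o['position'],o['force'],go((.6358,-.123,.0158),-90,o))
```

```text
[ 0.63531898 -0.12441082  0.03002518] [ 0.43359347 -0.39853951  0.57513654] (np.float64(-0.1), array([ 0.05, -0.14,  1.42]))
```

{"op": "send_rows", "data": {
  "deltas": [
    [0,-0.1,0.5,0,1],
    [0,0,0.5,0,1],
    [0,0,0.3,0,1],
    [0,0,0,0,1],
    [0,0,0,0,1]
  ]
}}

```text
time: 22.53
position: [0.6363, -0.1213, 0.0179]
eef_rot: [-3.142, -0.003, -0.001]
force: [0.0, 0.0, 0.5]
finger_gap: 0.0934
grip_force: 0.0
```

Run:
```python
from w import *
o=get_obs();print(o['position'],o['force'],go((.6358,-.123,.0158),-90,o))
```

```text
[ 0.63628041 -0.12133019  0.01792312] [0.01709091 0.00343886 0.45153587] (np.float64(0.1), array([-0.05,  0.17,  0.21]))
```

{"op": "send_rows", "data": {
  "deltas": [
    [0,0.1,0.2,0,1],
    [0,0,0,0,1],
    [0,0,0,0,0],
    [0,0,0,0,0],
    [0,0,0,0,0]
  ]
}}

```text
time: 22.95
position: [0.6363, -0.1224, 0.0158]
eef_rot: [-3.142, -0.003, -0.0]
force: [0.0, 0.3, 0.2]
finger_gap: 0.0777
grip_force: 0.0
```

{"op": "send_rows", "data": {
  "deltas": [
    [0,0,0,0,0],
    [0,0,0,0,0],
    [0,0,0,0,0],
    [0,0,0,0,0],
    [0,0,0,0,0]
  ]
}}

```text
time: 23.37
position: [0.6362, -0.1223, 0.0157]
eef_rot: [-3.141, -0.003, -0.0]
force: [0.5, -0.4, 0.7]
finger_gap: 0.067
grip_force: 30.0
```

{"op": "send_rows", "data": {
  "deltas": [
    [0,0,-0.5,0,0],
    [0,0,-1.5,0,0],
    [0,0,-2.5,0,0],
    [0,0,-3,0,0],
    [0,0,-3,0,0]
  ]
}}

```text
time: 23.78
position: [0.6355, -0.1224, 0.1214]
eef_rot: [-3.141, -0.003, 0.003]
force: [1.0, -0.0, 0.2]
finger_gap: 0.0675
grip_force: 30.0
```

{"op": "send_rows", "data": {
  "deltas": [
    [0,0,-3,0,0],
    [0,0,-3,0,0],
    [0,0,-1.5,0,0],
    [0,0,0,0,0],
    [0,0,0,0,0]
  ]
}}

```text
time: 24.2
position: [0.6362, -0.1224, 0.1963]
eef_rot: [3.141, 0.003, 0.002]
force: [-0.8, -0.4, -1.6]
finger_gap: 0.0672
grip_force: 30.0
```

Run:
```python
from w import *
o,p,W=shot('w13')
print(o['position'],o['finger_gap'],go((.6245,.0735,.16),-90,o),'held',level(W,o['position'][:2],.025,o['position'][2]+.008,o['position'][2]+.026))
```

```text
[ 0.6361921  -0.12244194  0.19626848] 0.0672302569813778 (np.float64(0.1), array([ -1.17, -19.59,   3.62])) held [2.000e-01 2.127e+02 5.436e+03]
```

{"op": "send_rows", "data": {
  "deltas": [
    [-0.1,-2.4,0,0,0],
    [-0.2,-3.4,0,0,0],
    [-0.2,-3.4,0,0,0],
    [-0.2,-3.4,0,0,0],
    [-0.2,-3.4,0,0,0]
  ]
}}

```text
time: 24.67
position: [0.6251, 0.039, 0.193]
eef_rot: [3.141, 0.002, -0.008]
force: [1.3, 0.7, -0.4]
finger_gap: 0.067
grip_force: 30.0
```

{"op": "send_rows", "data": {
  "deltas": [
    [-0.2,-3.4,0.5,0,0],
    [0,-0.2,1.5,0,0],
    [0,0,1.5,0,0],
    [0,0,1,0,0],
    [0,0,0,0,0]
  ]
}}

```text
time: 25.08
position: [0.6218, 0.0729, 0.1462]
eef_rot: [3.14, 0.002, -0.014]
force: [0.2, -0.4, -0.7]
finger_gap: 0.0677
grip_force: 30.0
```

{"op": "send_rows", "data": {
  "deltas": [
    [0,0,0,0,0],
    [0,0,0,0,0]
  ]
}}

```text
time: 25.25
position: [0.6251, 0.0728, 0.1507]
eef_rot: [3.141, 0.001, 0.0]
force: [0.4, 0.2, -0.4]
finger_gap: 0.0671
grip_force: 30.0
```

Run:
```python
from w import *
o=get_obs();print(o['position'],o['force'],go((.625,.0734,.1215),-90,o))
```

```text
[0.62512831 0.07275641 0.15069346] [ 0.38165492  0.18424829 -0.41970184] (np.float64(0.0), array([-0.01, -0.07,  2.92]))
```

{"op": "send_rows", "data": {
  "deltas": [
    [0,-0.05,0.7,0,0],
    [0,0,0.7,0,0],
    [0,0,0.6,0,0],
    [0,0,0,0,0],
    [0,0,0,0,0]
  ]
}}

```text
time: 25.67
position: [0.6244, 0.074, 0.1301]
eef_rot: [3.142, 0.003, -0.002]
force: [0.0, -0.2, -0.2]
finger_gap: 0.067
grip_force: 30.0
```

Run:
```python
from w import *
o=get_obs();print(o['position'],o['force'],go((.625,.0734,.1215),-90,o))
```

```text
[0.62444177 0.07403767 0.13008173] [ 0.02276038 -0.20131535 -0.18674595] (np.float64(0.1), array([0.06, 0.06, 0.86]))
```

{"op": "send_rows", "data": {
  "deltas": [
    [0.05,0.05,0.4,0,0],
    [0,0,0.3,0,0],
    [0,0,0.15,0,0],
    [0,0,0,0,0],
    [0,0,0,0,0]
  ]
}}

```text
time: 26.08
position: [0.6253, 0.0736, 0.1221]
eef_rot: [-3.142, -0.003, 0.0]
force: [0.1, 0.8, -0.2]
finger_gap: 0.0673
grip_force: 30.0
```

Run:
```python
from w import *
o=get_obs();print(o['position'],o['force'],go((.625,.0734,.1215),-90,o))
```

```text
[0.62529452 0.07362546 0.12211279] [ 0.08197277  0.82604438 -0.20340609] (np.float64(0.1), array([-0.03,  0.02,  0.06]))
```

{"op": "send_rows", "data": {
  "deltas": [
    [0,0,0.05,0,0],
    [0,0,0,0,0.88],
    [0,0,0,0,0.88],
    [0,0,0,0,0.88],
    [0,0,0,0,0.88]
  ]
}}

```text
time: 26.5
position: [0.6255, 0.0737, 0.1219]
eef_rot: [-3.141, -0.003, -0.001]
force: [-0.3, -0.1, -0.7]
finger_gap: 0.0814
grip_force: 0.0
```

{"op": "send_rows", "data": {
  "deltas": [
    [0,0,-1,0,0.9],
    [0,0,-2,0,1],
    [0,0,-2.5,0,1],
    [0,0,-2.5,0,1],
    [-2,1,0,0,1]
  ]
}}

```text
time: 26.92
position: [0.6115, 0.0666, 0.2078]
eef_rot: [-3.138, -0.007, -0.024]
force: [0.7, -0.4, 1.0]
finger_gap: 0.0931
grip_force: 0.0
```

{"op": "send_rows", "data": {
  "deltas": [
    [-3,2,0,0,1],
    [-3,2,0,0,1],
    [0,0,0,0,1],
    [0,0,0,0,1]
  ]
}}

```text
time: 27.25
position: [0.5441, 0.0218, 0.2028]
eef_rot: [3.141, -0.002, 0.0]
force: [0.8, 0.1, 0.3]
finger_gap: 0.0926
grip_force: 0.0
```

Run:
```python
from w import *
o,p,W=shot('w14');_,_,S=shot('s14','scene');_,_,T=shot('t14','top');print(o['position'],o['time'])
for n,c,r,z in (('large',(.625,.0735),.025,.134),('medium',(.514,-.308),.022,.114),('small',(.444,.0385),.017,.094),('tiny',(.4335,.2355),.013,.078)):
    for q,C in (('w',W),('s',S),('t',T)):
        try: print(n,q,level(C,c,r,z-.01,z+.01))
        except Exception: pass
cv2.imwrite('pics/c14.png',np.vstack([np.hstack([cv2.imread('pics/s14.png')[100:360,80:480],cv2.imread('pics/t14.png')[100:360,80:480]])]))
```

```text
[0.544128   0.02179759 0.20276305] 27.25
large w [1.800e-01 1.343e+02 4.126e+03]
large s [  0.62 134.3  145.  ]
large t [0. 0. 0.]
medium w [0. 0. 0.]
medium s [  0.42 114.34 292.  ]
medium t [3.5000e-01 1.1437e+02 3.5800e+02]
small w [ 0.59 94.29 96.  ]
small s [  0.75  94.36 118.  ]
small t [0. 0. 0.]
tiny w [0. 0. 0.]
tiny s [ 3.94 78.23 53.  ]
tiny t [  2.07  78.73 120.  ]
```

View pics/c14.png

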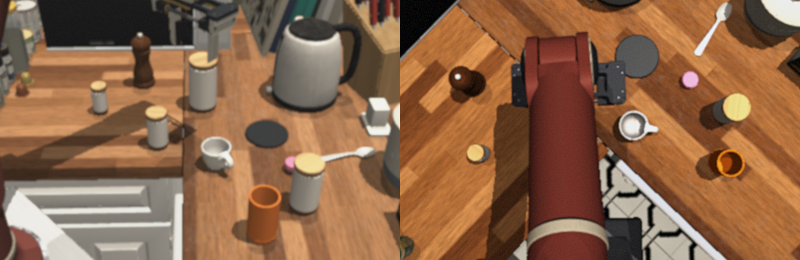

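The picture shows all four lids on their canisters: large (203,60), medium (310,163), small (157,113) and tiny (98,87) in the left half. The mat is empty, the mill and mug haven't moved, and the gripper is touching nothing. The heights match full seating at 134, 114, 94 and 78 mm.

```bash
python3 -c "
from rig import *
print(sign_off())"
```

```text
the job is handed in; nothing more can be done
None
```

I closed all four canisters with their matching lids, seated and level by camera measurement, left the mill and mug alone, and handed the job in after about 27 s of the 102 s allowed.

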